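# Shut the kettle and switch it on with a fingertip

### The job

The kettle has been filled and stands on its base with the lid up. Get it boiling without picking anything up: gently push the lid over and down with the fingertips until it is fully shut, and only then press the copper thumb switch on top of the handle all the way down. Leave the kettle standing on its base, touch nothing else, and take the hand away.

Things in the scene. Friction and masses are not known exactly. Their poses are not given: they have to be found in the camera images.
- kettle: Dark green jug kettle, 155 mm across, standing loose on its round black base; about 0.75 to 1.4 kg. Origin in the plane of its underside (20 mm above the worktop), 22.5 mm from the middle of its foot towards +x; z is up. The handle, 28 mm wide, sticks out on the side that lies 0.306 rad from the kettle's x axis towards its y axis (unit vector h = [0.954, 0.301, 0] in the kettle's frame); the spout is opposite. The metal rim of the jug is 230 mm above its underside.
- kettle_foot (a point): Middle of the kettle's underside, on the jug's axis.
- kettle_base: Round black power base, 170 mm across and 20 mm high, fixed to the worktop. Origin in the middle of its underside, straight below the middle of the kettle's foot. Overhead, keep the wrist clear of the wall cupboard (x over 0.60 m, from 0.46 m up) and of the open unit with the microwave on the left (x over 0.43 m, y over 0.26 m, from 0.45 m up).
- kettle_lid (a joint): Angle of the kettle's lid in rad: 0 is fully shut and flat, 1.66 is fully open and just past upright. The hinge is on the handle side; the lid swings up towards the handle. It has a little friction (0.05 N m): the lid stays at any angle where it is left and does not fall shut or spring back.
- lid_hinge (a point): Middle of the lid's hinge line, 240 mm above the kettle's underside and 61 mm from the jug's axis towards the handle. The hinge line is level, at right angles to h.
- lid_middle (a point): Middle of the lid's outer face (the one that looks up when it is shut and towards the handle when it stands open); moves with the lid. It lies 63 mm from the hinge line, 4 mm off the plane of the hinge. The lid is a black disc about 105 mm across and 13 mm thick; its far edge is 116 mm from the hinge line; the small silver disc set in its face does not move.
- kettle_switch (a joint): Angle of the thumb switch in rad: 0 is off (the outer end stands up by 9 mm), 0.26 is on (pressed down all the way, flat). It stays where it is left. It takes about 2 N on its outer end to move.
- switch_pad (a point): Middle of the ribbed pressing area on top of the thumb switch, moving with it: a copper-coloured (orange-brown) paddle with black ribs, 36 mm long and 20 mm wide on a black saddle on the crown of the handle, pivoted at the end next to the lid, its free end pointing outward along h. This point lies 27 mm from the pivot, 48 mm from the lid's hinge line along h; switched off it is 243 mm above the kettle's underside, switched on 236 mm.
- table_mug: Mug, terracotta above and white below, 90 mm across without its handle and 105 mm high, beside the kettle's spout. Leave alone. Origin at its underside.
- tea_canister: White enamelled tea canister with a lid, 109 mm across, 153 mm high. Leave alone. Origin: middle of the underside.
- white_mug: Plain white mug, 77 mm across without its handle, 89 mm high. Leave alone. Origin at its underside.
- coffee_jar: Glass coffee jar with a yellow lid, 80 mm across, 163 mm high. Leave alone. Origin: middle of the underside.
- tumbler: Clear drinking glass, 82 mm across, 93 mm high, between the kettle and the sink. Leave alone. Origin: middle of the underside.
- teaspoon: Metal teaspoon lying on the worktop, 130 mm long, 11 mm high. Leave alone. Origin: middle of its underside.

How it is judged:
By the outcome, as a careful person would: the job done as asked, in the order asked, and still so for the second after the job is handed in, with the robot touching nothing.
It also fails if it takes over 48 s, if anything falls off the work surface, if the arm or the gripper's body presses on something with over 40 N, if the wrist force passes 120 N, or if a joint passes its speed limit or range.

### The arm

A 6-joint arm with a two-finger parallel gripper is mounted at the origin on a cart in front of the work surface, level with it; the furniture and walls round the work are solid. World frame = base frame: x ahead of the robot, y to its left, z up, the work surface at z = 0. Lengths are in m, angles in rad, forces in N, time in s.
With the tool pointing down it reaches from about 0.35 to 0.775 m from the base axis. Payload 5.5 kg.
Tool frame: the origin (TCP) lies midway between the tips of the shut fingers; the grasp point (between the pads) lies grasp_offset behind it (grasp_offset is the distance from the TCP to the grasp point, in m); z points along the fingers, y is the line along which they close (so a half turn about z gives the same grasp; the last joint's range is limited). The gripper opens to 85 mm and grips with 20 to 120 N. Pads are 22 mm wide; open, the fingers measure 114 mm over their backs; the gripper's body (76 mm by 85 mm) begins 54 mm behind the grasp point. The pads swing forward as they close: fully open they stand 13 mm farther back than shut.
Start: joints at [1.145, 0.313, 0.046, 1.304, 0, 1.431], TCP at [0.162, 0.552, 0.231] pointing down, gripper open.
Joint ranges: [-2.76, 2.76], [-0.86, 1.69], [-1.03, 1.26], [-2.2, 2.34], [-1.47, 1.5], [-3.14, 3.14]. Speed limits (rad/s): [2.57, 2.57, 3.14, 3.14, 3.14, 3.14].

### API

Orientations are given as a unit quaternion [w, x, y, z].
In Python, from workcell import * gives the robot as it stands.
- The arm moves only by the tool step_arm, never from a script. Its argument "deltas" is a list of rows, each a list of 7 numbers: the shift along the world's x, y, z in mm, then the turn, a rotation vector about the world's x, y, z in degrees, then the gripper's target within -1 to 1 (fully open at 1, half-way at 0, shut at -1). A call has 1 to 5 rows; each row shifts and turns the commanded pose from where the row before left it; what a row does not reach is not made up. A row lasts 1/10 s, in which the tool goes at most 50 mm and 8.59 degrees, less where a joint would pass 70% of its speed; a pose out of reach is approached as far as the arm can. A call is refused whole if a number of a shift passes 50 or a number of a turn 8.59, either way. A call with a gripper value outside its range is refused whole. The fingers move at their own pace and stop on an object; "newtons" is the grip in N (left out, the last holds). Time passes only in rows, so rows that do not move let the fingers close. It gives the time, the measured TCP pose, the force, the opening and the grip force at its end, in the units of the state.
- get_state(): the state, without advancing time (a new reading comes with each control period).
- read_camera(name): name is "side" or "top"; returns a dict with "image" (400x640x3 uint8, red, green, blue), "z_map" (400x640 float32, m along the optical axis (not along the pixel's ray), 0 where there is no reading), "K" (3x3 intrinsics, pixels), "dist_coeffs" ([k1, k2, p1, p2, k3] as OpenCV has them; the pictures are not rectified), "world_from_camera" (4x4, takes a point from camera to world coordinates). Camera axes: x right, y down, z forward; pixel columns grow to the right and rows downward; lengths in m; the calibration is good to about 2 mm. A picture is of the moment at which its call begins.
- hand_in(): hands the job in; it is judged then, once.
The state is a dict: "clock": time; "joint_pos": joint angles; "qvel": joint speeds; "tau": joint torques, N m; "tcp_pos": TCP position; "orientation": TCP orientation; "wrist_force": force on the tool from outside, world axes, zero at the start; "ft_torque": the same for the moment, N m; "finger_gap": finger opening in m; "grip_force": force on a finger pad.
Only numpy, scipy, OpenCV 4.12 (cv2) and the standard library are available. Lean on these libraries where they do the work, as an engineer would, in place of code of your own. Each camera call takes 0.05 s, during which the arm holds its last target. There are 200 camera calls.

## Working session

There is one attempt and no reset: what is moved stays moved. The work goes in short steps, Python scripts to look and compute and a tool call to move; the robot and the scene stay as the last step left them, time stands still between calls to the robot, and variables do not carry over. Pictures are saved under pics/ and viewed, at most 10 in all, crops included, and the job is handed in when it is done.

Besides the shell and the picture viewer there is one more tool, called as a command line: name --pt "numbers of a row" for each row, then --argument value for the rest. step_arm: Moves the arm, as the interface text tells. Its arguments: {"type":"object","properties":{"deltas":{"type":"array","items":{"type":"array","items":{"type":"number"}}},"newtons":{"type":"number"}},"required":["deltas"]}

```bash
mkdir -p pics; ls
cat > h.py <<'E'
from workcell import *
import numpy as np, cv2
def pts(c):
    K=c["K"];H,W=c["z_map"].shape
    u,v=np.meshgrid(np.arange(W),np.arange(H))
    n=cv2.undistortPoints(np.stack([u,v],-1).reshape(-1,1,2).astype(np.float64),K,np.array(c["dist_coeffs"])).reshape(H,W,2)
    z=c["z_map"].astype(float)
    P=np.dstack([n[...,0]*z,n[...,1]*z,z]); T=np.array(c["world_from_camera"])
    Q=P@T[:3,:3].T+T[:3,3]; Q[z==0]=np.nan
    return Q
def save(c,name): cv2.imwrite("pics/"+name,c["image"][...,::-1])
E
python3 - <<'E'
from h import *
for n in("side","top"):
    c=read_camera(n); save(c,n+"0.png"); np.save(n+"0.npy",pts(c)); np.save(n+"0i.npy",c["image"]); print(n,np.round(c["world_from_camera"],3).tolist())
s=get_state();print(s)
E
```

```text
pics
side [[0.84, -0.297, 0.453, -0.252], [-0.542, -0.481, 0.689, -1.019], [0.014, -0.825, -0.565, 1.067], [0.0, 0.0, 0.0, 1.0]]
top [[0.255, -0.795, 0.55, -0.264], [-0.967, -0.219, 0.133, -0.1], [0.015, -0.566, -0.825, 1.313], [0.0, 0.0, 0.0, 1.0]]
{'clock': 0.1, 'joint_pos': array([ 1.14540114e+00,  3.13949163e-01,  4.50817801e-02,  1.30365167e+00,
       -1.00074827e-06,  1.43121654e+00]), 'qvel': array([-1.16515127e-03, -1.91992789e-03,  3.09240870e-03,  4.14027237e-03,
        3.45142679e-05, -1.56230399e-03]), 'tau': array([ 3.09631170e-03, -4.81725383e+01,  2.99243081e+01,  1.26939584e-02,
       -4.44372790e-05,  1.50651135e-05]), 'tcp_pos': array([0.16191252, 0.55122964, 0.23048009]), 'orientation': array([-2.39619820e-04,  1.42421721e-01,  9.89805694e-01, -8.27360259e-04]), 'wrist_force': array([ 0.46081759, -0.08651394,  0.14802557]), 'ft_torque': array([ 0.01367464,  0.00702239, -0.00072535]), 'grip_force': 0.0, 'finger_gap': 0.08553354354876994}
```

View pics/side0.png

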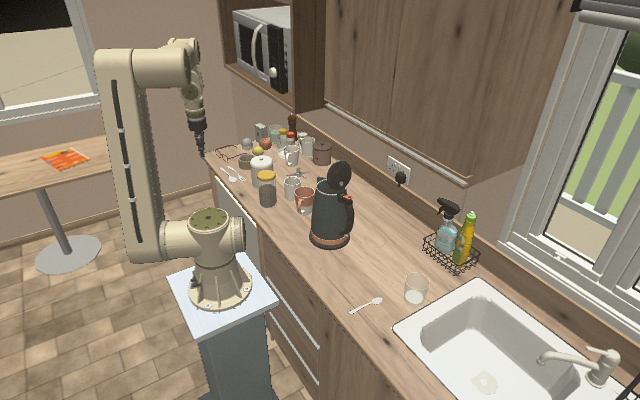

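View pics/top0.png

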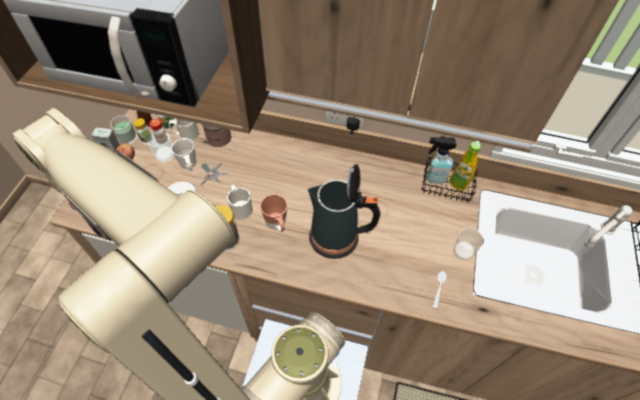

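The side view shows the kettle at about (333,215), its lid upright at (340,178) and the copper switch at (350,201). The top view shows the jug rim at about (337,198), the lid at (353,185), the switch at (370,200), the handle pointing right (-y) and the mug at (274,212).

Run:
```python
import numpy as np,cv2
for n,box in(("side",(300,155,365,255)),("top",(300,155,390,260))):
    Q=np.load(n+"0.npy");im=np.load(n+"0i.npy").astype(int)
    x0,y0,x1,y1=box; m=np.zeros(im.shape[:2],bool);m[y0:y1,x0:x1]=1
    R,G,B=im[...,0],im[...,1],im[...,2]
    o=m&(R>150)&(R-B>80)&(Q[...,2]>.22)
    print(n,"switch",o.sum(),np.nanmean(Q[o],0).round(4),np.nanmin(Q[o],0).round(3),np.nanmax(Q[o],0).round(3))
    k=m&(np.nan_to_num(Q[...,2])>.03)
    for a,b in((.06,.10),(.10,.15),(.15,.2),(.2,.235)):
        s=k&(Q[...,2]>a)&(Q[...,2]<b)&(im.max(-1)<110); P=Q[s][:,:2]
        # circle fit robust
        w=np.ones(len(P),bool)
        for _ in range(8):
            A=np.c_[2*P[w],np.ones(w.sum())];c=np.linalg.lstsq(A,(P[w]**2).sum(1),rcond=None)[0]
            r=np.sqrt(c[2]+c[:2]@c[:2]);d=abs(np.hypot(*(P-c[:2]).T)-r);w=d<max(.003,2*np.median(d[w]))
        print(a,len(P),w.sum(),c[:2].round(4),r.round(4))
    l=k&(Q[...,2]>.27)&(Q[...,2]<.40); P=Q[l]
    P=P[(abs(P[:,:2]-np.nanmean(Q[o],0)[:2])<.12).all(1)]
    c=P.mean(0);U=np.linalg.svd(P-c)[2]
    print("lid",len(P),c.round(4),P.min(0).round(3),P.max(0).round(3),"n",U[2].round(3))
    rr=k&(Q[...,2]>.243)&(Q[...,2]<.258)&(im.min(-1)>90)&(R-B<60);P=Q[rr]
    print("rim",len(P),P.mean(0).round(3),P.min(0).round(3),P.max(0).round(3))
    s=cv2.resize(cv2.imread(f"pics/{n}0.png")[y0:y1,x0:x1],None,fx=5,fy=5,interpolation=2);cv2.imwrite(f"pics/{n}c.png",s)
```

```text
side switch 18 [ 0.4824 -0.0763  0.2608] [ 0.474 -0.093  0.256] [ 0.493 -0.061  0.266]
0.06 404 121 [0.6423 0.1916] 0.3014
0.1 448 285 [0.4818 0.0281] 0.0714
0.15 553 201 [ 0.5107 -0.0102] 0.098
0.2 376 195 [0.5328 0.0017] 0.1114
lid 565 [ 0.4789 -0.0245  0.3269] [ 0.428 -0.038  0.27 ] [ 0.542 -0.001  0.378] n [ 0.02  -0.978  0.208]
rim 54 [0.455 0.02  0.249] [ 0.424 -0.088  0.243] [0.521 0.104 0.256]
top switch 72 [ 0.4841 -0.0754  0.2607] [ 0.473 -0.094  0.251] [ 0.496 -0.058  0.268]
0.06 446 380 [0.4813 0.0268] 0.074
0.1 724 572 [0.4812 0.0267] 0.0707
0.15 739 520 [0.4807 0.0271] 0.0655
0.2 618 410 [0.4813 0.0274] 0.0601
lid 415 [ 0.4681 -0.0192  0.3408] [ 0.428 -0.036  0.277] [ 0.53  -0.     0.383] n [ 0.057  0.956 -0.289]
rim 156 [0.474 0.036 0.248] [ 0.424 -0.094  0.243] [0.541 0.115 0.255]
```

View pics/topc.png

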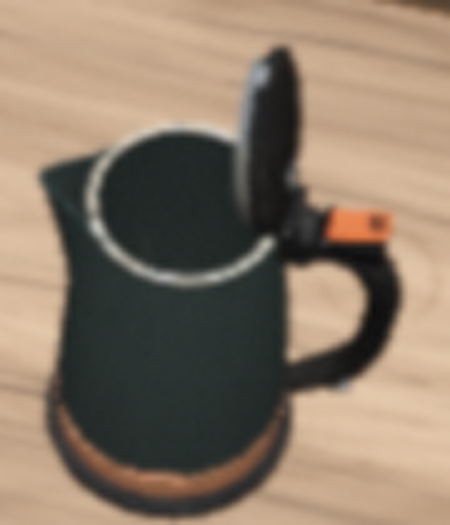

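Findings: jug axis at about (0.481, 0.027), h ≈ (0.02, -1). That puts the hinge near y = -0.034, z = 0.26, the switch pad near (0.483, -0.082, 0.263), and the lid at about 1.36 rad. I'll carry the shut fingers round the front of the kettle to the handle side.

step_arm --pt "0 0 40 0 0 8.2 -1" --pt "10 -30 40 0 0 8.2 -1" --pt "25 -40 40 0 0 0 -1" --pt "25 -40 25 0 0 0 -1" --pt "25 -40 10 0 0 0 -1" --newtons 20

```text
clock: 0.6
tcp_pos: [0.2412, 0.4119, 0.3785]
orientation: [0.001, -0.001, 1.0, 0.001]
wrist_force: [0.3, -0.2, -0.3]
finger_gap: 0.0123
grip_force: 0.0
```

step_arm --pt "25 -40 0 0 0 0 -1" --pt "25 -40 0 0 0 0 -1" --pt "25 -40 0 0 0 0 -1" --pt "20 -40 0 0 0 0 -1" --pt "10 -40 0 0 0 0 -1"

```text
clock: 1.1
tcp_pos: [0.3466, 0.2107, 0.3757]
orientation: [-0.0, 0.0, 1.0, -0.0]
wrist_force: [0.2, 0.3, 0.8]
finger_gap: -0.0001
grip_force: 0.0
```

step_arm --pt "0 -40 0 0 0 0 -1" --pt "0 -40 0 0 0 0 -1" --pt "0 -40 0 0 0 0 -1" --pt "0 -40 0 0 0 0 -1" --pt "0 -40 0 0 0 0 -1"

```text
clock: 1.6
tcp_pos: [0.345, 0.0111, 0.3761]
orientation: [-0.0, -0.0, 1.0, 0.0]
wrist_force: [0.3, -0.3, -0.4]
finger_gap: 0.0002
grip_force: 0.0
```

step_arm --pt "0 -40 0 0 0 0 -1" --pt "0 -40 0 0 0 0 -1" --pt "0 -40 0 0 0 0 -1" --pt "30 0 0 0 0 0 -1" --pt "40 0 0 0 0 0 -1"

```text
clock: 2.1
tcp_pos: [0.415, -0.1099, 0.3766]
orientation: [0.0, 0.003, 1.0, -0.0]
wrist_force: [0.1, -0.6, 1.0]
finger_gap: -0.0003
grip_force: 0.0
```

step_arm --pt "40 0 0 0 0 0 -1" --pt "27 0 0 0 0 0 -1" --pt "0 0 -15 0 0 0 -1" --pt "0 0 -15 0 0 0 -1" --pt "0 0 0 0 0 0 -1"

```text
clock: 2.6
tcp_pos: [0.4818, -0.1071, 0.3438]
orientation: [-0.002, -0.0, 1.0, 0.001]
wrist_force: [-0.5, -0.1, 0.2]
finger_gap: 0.0002
grip_force: 0.0
```

Run:
```python
from h import *
c=read_camera("side"); save(c,"s1.png"); cv2.imwrite("pics/s1c.png",cv2.resize(c["image"][90:260,260:420,::-1],None,fx=3.5,fy=3.5,interpolation=2))
print(get_state()["joint_pos"],get_state()["tcp_pos"])
```

```text
[-3.81674590e-01  1.49446395e-01  1.11349971e-01  1.53578084e+00
  9.34638605e-05 -3.82213108e-01] [ 0.48191619 -0.10718663  0.34518566]
```

View pics/s1c.png

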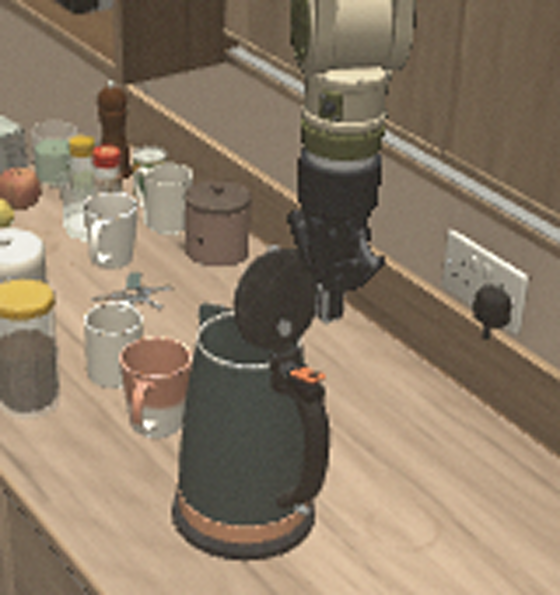

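The fingertips hang behind the open lid, at about (328,305) in the crop, clear of the handle and switch at (305,375). Next I push the lid over slowly along the arc about its hinge.

step_arm --pt "0 20 0 0 0 0 -1" --pt "0 15 0 0 0 0 -1" --pt "0 10 0 0 0 0 -1" --pt "0 7 0 0 0 0 -1" --pt "0 5 0 0 0 0 -1"

```text
clock: 3.15
tcp_pos: [0.4826, -0.0499, 0.3467]
orientation: [0.0, -0.001, 1.0, -0.0]
wrist_force: [0.4, -0.4, 0.0]
finger_gap: 0.0003
grip_force: 0.0
```

step_arm --pt "0 5 0 0 0 0 -1" --pt "0 5 0 0 0 0 -1" --pt "0 5 0 0 0 0 -1" --pt "0 5 -1 0 0 0 -1" --pt "0 5 -2 0 0 0 -1"

```text
clock: 3.65
tcp_pos: [0.4827, -0.0254, 0.3434]
orientation: [0.0, -0.0, 1.0, -0.0]
wrist_force: [-0.6, -0.8, 1.1]
finger_gap: -0.0002
grip_force: 0.4
```

step_arm --pt "0 5 -2 0 0 0 -1" --pt "0 5 -2 0 0 0 -1" --pt "0 5 -3 0 0 0 -1" --pt "0 4 -3 0 0 0 -1" --pt "0 4 -3 0 0 0 -1"

```text
clock: 4.15
tcp_pos: [0.4825, -0.0021, 0.33]
orientation: [-0.0, -0.0, 1.0, 0.0]
wrist_force: [-0.3, -0.2, 0.8]
finger_gap: -0.0004
grip_force: 0.3
```

Run:
```python
from h import *
c=read_camera("side"); cv2.imwrite("pics/s2c.png",cv2.resize(c["image"][110:260,270:400,::-1],None,fx=3.8,fy=3.8,interpolation=2))
s=get_state();print(s["tcp_pos"],s["wrist_force"])
```

```text
[ 0.48230173 -0.00162781  0.32949665] [ 0.33914777  1.48040345 -0.3993126 ]
```

View pics/s2c.png

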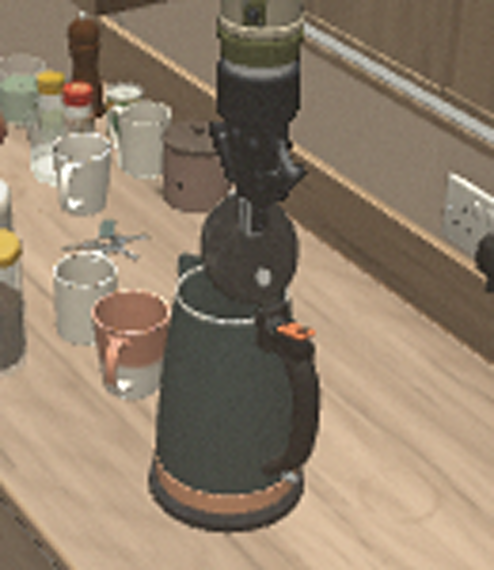

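The fingertips (250,225) rest on the lid's outer face and the lid is swinging over; the kettle stands where it was. Continuing the arc.

step_arm --pt "0 4 -2 0 0 0 -1" --pt "0 4 -2 0 0 0 -1" --pt "0 4 -2 0 0 0 -1" --pt "0 4 -2 0 0 0 -1" --pt "0 4 -3 0 0 0 -1"

```text
clock: 4.7
tcp_pos: [0.4826, 0.0178, 0.3192]
orientation: [0.0, -0.0, 1.0, 0.0]
wrist_force: [-1.0, -1.5, -0.0]
finger_gap: 0.0001
grip_force: 0.3
```

step_arm --pt "0 4 -4 0 0 0 -1" --pt "0 3 -4 0 0 0 -1" --pt "0 3 -4 0 0 0 -1" --pt "0 2 -4 0 0 0 -1" --pt "0 2 -4 0 0 0 -1"

```text
clock: 5.2
tcp_pos: [0.4826, 0.0317, 0.2989]
orientation: [0.0, -0.0, 1.0, 0.0]
wrist_force: [-0.7, -0.4, 0.6]
finger_gap: -0.0002
grip_force: 0.2
```

step_arm --pt "0 2 -4 0 0 0 -1" --pt "0 1 -4 0 0 0 -1" --pt "0 1 -4 0 0 0 -1" --pt "0 1 -4 0 0 0 -1" --pt "0 0 -4 0 0 0 -1"

```text
clock: 5.7
tcp_pos: [0.4826, 0.0366, 0.279]
orientation: [0.0, -0.0, 1.0, 0.0]
wrist_force: [0.3, 0.4, 0.1]
finger_gap: 0.0003
grip_force: 0.2
```

step_arm --pt "0 0 -3 0 0 0 -1" --pt "0 0 -3 0 0 0 -1" --pt "0 0 -2 0 0 0 -1" --pt "0 0 0 0 0 0 -1"

```text
clock: 6.1
tcp_pos: [0.4824, 0.0364, 0.271]
orientation: [-0.0, -0.0, 1.0, 0.0]
wrist_force: [-0.6, -0.6, 1.2]
finger_gap: -0.0
grip_force: 0.0
```

Now 1 mm rows, watching the force.

step_arm --pt "0 0 -1 0 0 0 -1" --pt "0 0 -1 0 0 0 -1" --pt "0 0 -1 0 0 0 -1" --pt "0 0 -1 0 0 0 -1" --pt "0 0 0 0 0 0 -1"

```text
clock: 6.6
tcp_pos: [0.4825, 0.0365, 0.2672]
orientation: [-0.0, -0.0, 1.0, 0.0]
wrist_force: [0.8, -0.4, -0.7]
finger_gap: 0.0005
grip_force: 0.0
```

step_arm --pt "0 0 -1 0 0 0 -1" --pt "0 0 -1 0 0 0 -1" --pt "0 0 0 0 0 0 -1"

```text
clock: 6.9
tcp_pos: [0.4825, 0.0365, 0.2652]
orientation: [-0.0, -0.0, 1.0, 0.0]
wrist_force: [-0.2, -0.5, 0.6]
finger_gap: -0.0001
grip_force: 0.0
```

step_arm --pt "0 0 -1 0 0 0 -1" --pt "0 0 0 0 0 0 -1"

```text
clock: 7.1
tcp_pos: [0.4825, 0.0365, 0.2642]
orientation: [-0.0, -0.0, 1.0, 0.0]
wrist_force: [-0.9, 0.4, 0.2]
finger_gap: -0.0
grip_force: 0.0
```

step_arm --pt "0 0 -1 0 0 0 -1" --pt "0 0 0 0 0 0 -1"

```text
clock: 7.3
tcp_pos: [0.4826, 0.0365, 0.2636]
orientation: [0.0, -0.0, 1.0, 0.0]
wrist_force: [-0.6, 0.1, 2.0]
finger_gap: -0.0
grip_force: 1.2
```

step_arm --pt "0 0 -1 0 0 0 -1" --pt "0 0 0 0 0 0 -1"

```text
clock: 7.5
tcp_pos: [0.4829, 0.0365, 0.2635]
orientation: [0.001, -0.0, 1.0, -0.0]
wrist_force: [-1.3, 0.3, 7.8]
finger_gap: 0.0
grip_force: 3.9
```

A hard stop at z = 0.2635 m, where the shut lid's face should be (0.264). One more mm to seat it, then I lift and look.

step_arm --pt "0 0 -1 0 0 0 -1" --pt "0 0 0 0 0 0 -1" --pt "0 0 5 0 0 0 -1" --pt "0 0 20 0 0 0 -1" --pt "0 0 30 0 0 0 -1"

```text
clock: 8.0
tcp_pos: [0.4815, 0.0366, 0.3152]
orientation: [-0.002, -0.0, 1.0, 0.0]
wrist_force: [0.8, -0.5, 0.5]
finger_gap: 0.0
grip_force: 0.0
```

step_arm --pt "0 -40 0 0 0 0 -1" --pt "0 -40 0 0 0 0 -1" --pt "0 -40 0 0 0 0 -1" --pt "0 -40 0 0 0 0 -1" --pt "0 0 0 0 0 0 -1"

```text
clock: 8.5
tcp_pos: [0.4826, -0.1276, 0.3155]
orientation: [-0.0, 0.003, 1.0, -0.0]
wrist_force: [-0.4, -0.4, -0.6]
finger_gap: -0.0004
grip_force: 0.0
```

Run:
```python
from h import *
out=[]
for n,b in(("side",(300,155,370,255)),("top",(300,155,390,260))):
    c=read_camera(n);Q=pts(c);im=c["image"].astype(int);x0,y0,x1,y1=b
    m=np.zeros(Q.shape[:2],bool);m[y0:y1,x0:x1]=1
    o=m&(im[...,0]>150)&(im[...,0]-im[...,2]>80)&(Q[...,2]>.22)
    print(n,"switch",o.sum(),np.mean(Q[o],0).round(4),Q[o].min(0).round(3),Q[o].max(0).round(3))
    q=m&(Q[...,2]>.235)&(Q[...,2]<.32)&(np.hypot(Q[...,0]-.481,Q[...,1]-.027)<.048)
    P=Q[q];A=np.c_[P[:,:2]-[.481,.027],np.ones(len(P))];f=np.linalg.lstsq(A,P[:,2],rcond=None)[0]
    print("lid plane dz/dx,dz/dy,z0",len(P),f.round(3))
    s=m&(Q[...,2]>.06)&(Q[...,2]<.15)&(im.max(-1)<110);P=Q[s][:,:2];w=np.ones(len(P),bool)
    for _ in range(8):
        A=np.c_[2*P[w],np.ones(w.sum())];k=np.linalg.lstsq(A,(P[w]**2).sum(1),rcond=None)[0]
        r=np.sqrt(k[2]+k[:2]@k[:2]);d=abs(np.hypot(*(P-k[:2]).T)-r);w=d<max(.003,2*np.median(d[w]))
    print("axis",k[:2].round(4),r.round(4))
    out.append(cv2.resize(c["image"][y0-30:y0+95,x0-20:x0+80,::-1],None,fx=4,fy=4,interpolation=2))
cv2.imwrite("pics/b3.png",np.hstack(out)); print(get_state()["tcp_pos"],get_state()["wrist_force"])
```

```text
side switch 17 [ 0.4818 -0.0775  0.2613] [ 0.473 -0.093  0.256] [ 0.496 -0.06   0.266]
lid plane dz/dx,dz/dy,z0 291 [0.047 0.034 0.263]
axis [0.4783 0.0243] 0.0692
top switch 72 [ 0.4841 -0.0754  0.2608] [ 0.472 -0.094  0.253] [ 0.495 -0.058  0.268]
lid plane dz/dx,dz/dy,z0 139 [0.018 0.056 0.264]
axis [0.4836 0.0275] 0.0752
[ 0.48232087 -0.12427668  0.31578194] [-0.1094384   0.7485921   0.05188332]
```

View pics/b3.png

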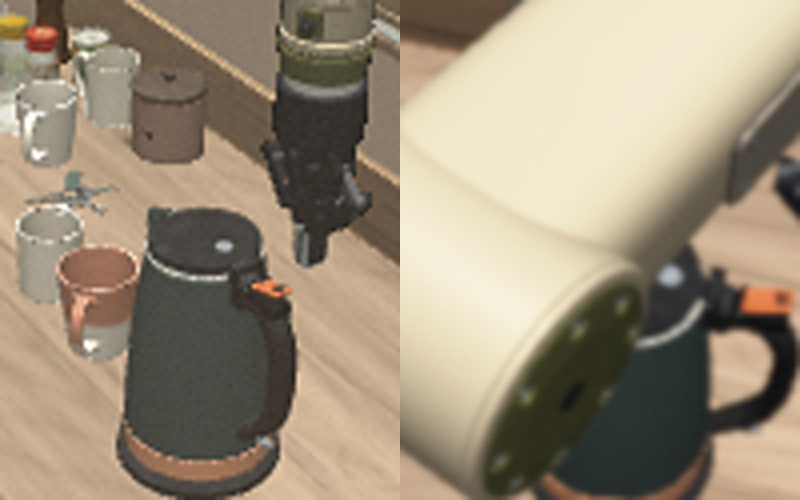

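The lid is flat in the rim in both views, with its face at z ≈ 0.264. The kettle is on its base, and the switch at (270,288) is still up. Now the switch.

step_arm --pt "0 20 0 0 0 0 -1" --pt "0 18 0 0 0 0 -1" --pt "1 0 -20 0 0 0 -1" --pt "0 0 -15 0 0 0 -1" --pt "0 0 -5 0 0 0 -1"

```text
clock: 9.1
tcp_pos: [0.4827, -0.0837, 0.2749]
orientation: [-0.001, -0.001, 1.0, 0.001]
wrist_force: [0.7, 0.3, 0.3]
finger_gap: 0.0
grip_force: 0.0
```

step_arm --pt "0 0 -2 0 0 0 -1" --pt "0 0 -2 0 0 0 -1" --pt "0 0 -2 0 0 0 -1" --pt "0 0 -2 0 0 0 -1" --pt "0 0 0 0 0 0 -1"

```text
clock: 9.6
tcp_pos: [0.4836, -0.0856, 0.2683]
orientation: [0.0, -0.0, 1.0, 0.0]
wrist_force: [0.6, -0.2, 0.6]
finger_gap: -0.0003
grip_force: 0.0
```

step_arm --pt "0 0 -1 0 0 0 -1" --pt "0 0 -1 0 0 0 -1" --pt "0 0 -1 0 0 0 -1" --pt "0 0 0 0 0 0 -1"

```text
clock: 10.0
tcp_pos: [0.4835, -0.0855, 0.2651]
orientation: [-0.0, -0.0, 1.0, 0.0]
wrist_force: [0.0, 0.1, -0.1]
finger_gap: 0.0001
grip_force: 0.0
```

step_arm --pt "0 0 -1 0 0 0 -1" --pt "0 0 -1 0 0 0 -1" --pt "0 0 -1 0 0 0 -1" --pt "0 0 0 0 0 0 -1"

```text
clock: 10.4
tcp_pos: [0.4837, -0.0856, 0.2623]
orientation: [0.0, -0.0, 1.0, -0.0]
wrist_force: [-0.3, -0.4, 0.6]
finger_gap: 0.0002
grip_force: 0.4
```

step_arm --pt "0 0 -1 0 0 0 -1" --pt "0 0 -1 0 0 0 -1" --pt "0 0 -1 0 0 0 -1" --pt "0 0 0 0 0 0 -1"

```text
clock: 10.8
tcp_pos: [0.4835, -0.0855, 0.2591]
orientation: [-0.0, -0.0, 1.0, 0.0]
wrist_force: [-0.7, -0.3, 0.2]
finger_gap: -0.0002
grip_force: 0.3
```

step_arm --pt "0 0 -1 0 0 0 -1" --pt "0 0 -1 0 0 0 -1" --pt "0 0 0 0 0 0 -1"

```text
clock: 11.1
tcp_pos: [0.4835, -0.0854, 0.2571]
orientation: [-0.0, -0.0, 1.0, 0.0]
wrist_force: [-0.4, 0.4, 1.0]
finger_gap: -0.0002
grip_force: 0.3
```

step_arm --pt "0 0 -1 0 0 0 -1" --pt "0 0 0 0 0 0 -1"

```text
clock: 11.3
tcp_pos: [0.4835, -0.0854, 0.2561]
orientation: [-0.0, -0.0, 1.0, 0.0]
wrist_force: [0.1, -0.1, 0.3]
finger_gap: -0.0004
grip_force: 0.3
```

step_arm --pt "0 0 -0.7 0 0 0 -1" --pt "0 0 0 0 0 0 -1"

```text
clock: 11.5
tcp_pos: [0.4835, -0.0854, 0.2555]
orientation: [-0.0, -0.0, 1.0, 0.0]
wrist_force: [0.3, -1.4, 0.4]
finger_gap: -0.0002
grip_force: 0.5
```

step_arm --pt "0 0 -0.5 0 0 0 -1" --pt "0 0 0 0 0 0 -1"

```text
clock: 11.7
tcp_pos: [0.4836, -0.0855, 0.2554]
orientation: [0.0, -0.0, 1.0, -0.0]
wrist_force: [-0.0, -0.4, 3.3]
finger_gap: 0.0002
grip_force: 1.8
```

A stop at z = 0.2554 m, against 0.256 expected for "on". A slight extra press, then I withdraw.

step_arm --pt "0 0 -0.5 0 0 0 -1" --pt "0 0 0 0 0 0 -1"

```text
clock: 11.9
tcp_pos: [0.4838, -0.0856, 0.2553]
orientation: [0.001, -0.0, 1.0, -0.0]
wrist_force: [-1.4, -1.0, 6.8]
finger_gap: -0.0001
grip_force: 3.1
```

step_arm --pt "0 0 3 0 0 0 -1" --pt "0 0 15 0 0 0 -1" --pt "0 0 30 0 0 0 -1" --pt "0 0 40 0 0 0 -1" --pt "0 -40 0 0 0 0 -1"

```text
clock: 12.4
tcp_pos: [0.4851, -0.1233, 0.3478]
orientation: [0.004, -0.003, 1.0, -0.001]
wrist_force: [1.8, -0.4, -0.1]
finger_gap: 0.0
grip_force: 0.0
```

step_arm --pt "0 -40 0 0 0 0 -1" --pt "0 -40 0 0 0 0 -1" --pt "0 -40 0 0 0 0 -1" --pt "0 -30 0 0 0 0 -1" --pt "0 0 0 0 0 0 -1"

```text
clock: 12.9
tcp_pos: [0.4833, -0.2789, 0.3409]
orientation: [-0.001, 0.002, 1.0, 0.0]
wrist_force: [0.5, -0.4, -0.5]
finger_gap: 0.0002
grip_force: 0.0
```

Run:
```python
from h import *
out=[]
for n,b in(("side",(300,155,370,255)),("top",(300,155,390,260))):
    c=read_camera(n);Q=pts(c);im=c["image"].astype(int);x0,y0,x1,y1=b
    m=np.zeros(Q.shape[:2],bool);m[y0:y1,x0:x1]=1
    o=m&(im[...,0]>150)&(im[...,0]-im[...,2]>80)&(Q[...,2]>.22)
    print(n,"switch",o.sum(),np.mean(Q[o],0).round(4),Q[o].min(0).round(3),Q[o].max(0).round(3))
    q=m&(Q[...,2]>.235)&(Q[...,2]<.32)&(np.hypot(Q[...,0]-.481,Q[...,1]-.027)<.048)
    P=Q[q];f=np.linalg.lstsq(np.c_[P[:,:2]-[.481,.027],np.ones(len(P))],P[:,2],rcond=None)[0]
    print("lid",len(P),f.round(3))
    out.append(cv2.resize(c["image"][y0-30:y0+95,x0-20:x0+80,::-1],None,fx=4,fy=4,interpolation=2))
cv2.imwrite("pics/b4.png",np.hstack(out)); print(get_state()["tcp_pos"],get_state()["wrist_force"])
```

```text
side switch 24 [ 0.483  -0.0755  0.2558] [ 0.476 -0.094  0.252] [ 0.493 -0.058  0.26 ]
lid 288 [0.035 0.04  0.263]
  return _methods._mean(a, axis=axis, dtype=dtype,
  ret = um.true_divide(
Traceback (most recent call last):
ValueError: zero-size array to reduction operation minimum which has no identity
```

Run:
```python
from h import *
c=read_camera("side");cv2.imwrite("pics/b4.png",cv2.resize(c["image"][120:260,270:400,::-1],None,fx=4,fy=4,interpolation=2))
```

```text
(no output)
```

View pics/b4.png

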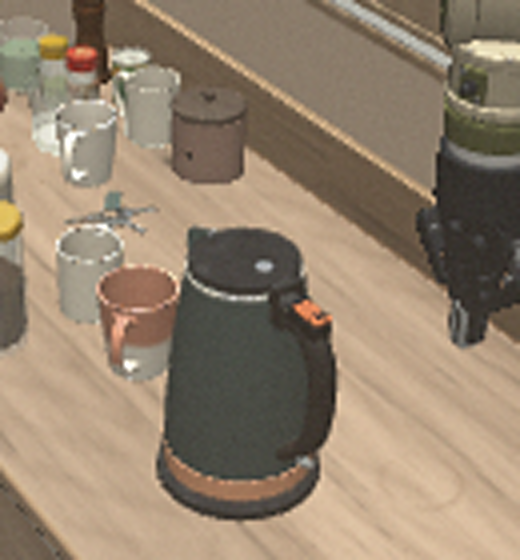

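The lid is flat at (245,262), the switch is down flat on its saddle at (310,312), the kettle stands on its base, and the hand is clear at (465,330).

```bash
python3 -c "
from workcell import *
print(hand_in())"
```

```text
the job is handed in; nothing more can be done
None
```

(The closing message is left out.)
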